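# Fetch a standard from behind the bottles

### The job

Please warm up the blue-capped vial: fetch it from the drawer of the clear dry box and seat it fully in the large bore of the block heater. Two bottles stand in the way of the drawer, so first stand both of them upright in the white tray; when the vial is in the heater, shut the drawer fully and stand each bottle back upright on the very spot where it stood before. The red-capped and yellow-capped vials stay in their holes in the drawer, and nothing may be tipped over.

Things in the scene. Friction and masses are not known exactly. Their poses are not given: they have to be found in the camera images.
- bottle_blue: The taller lab bottle, white with a BLUE band and blue cap, 68 mm across, 142 mm high, about 0.36 kg, loose, in front of the drawer. Origin: centre of its underside, z up. Grip it by the cap, 33 mm wide, at heights 99 to 138 mm; the cap behaves as a square, faces square to the bottle's x and y axes, which lie within 0.25 rad of the world's.
- bottle_green: The shorter lab bottle, white with a GREEN band and blue cap, 60 mm across, 116 mm high, about 0.25 kg, loose, beside the taller one. Origin: centre of its underside, z up. Grip it by the cap, 33 mm wide, at heights 81 to 112 mm; the cap behaves as a square, faces square to the bottle's x and y axes, which lie within 0.25 rad of the world's.
- vial_blue: Amber glass vial, white label, BLUE screw cap; 28 mm in diameter, 61 mm high, 35 g, loose, standing in one of the drawer's three holes. Origin: centre of its underside, z up. The cap, 25 mm in diameter, spans heights 45 to 61 mm above the origin; grip it there from above.
- vial_red: The same kind of vial with a RED cap, in another hole of the drawer. It stays there.
- vial_yellow: The same kind of vial with a YELLOW cap, in another hole of the drawer. It stays there.
- dry_box: Clear acrylic box, fixed, 120 deep (x) x 190 wide (y) x 88 mm high, with a clear roof. Origin: centre of its underside, x to its back, z up. The drawer leaves by its front (-x). Its 3 holes (31 mm wide, 12 deep) are 52 mm apart along y; vials' undersides at z = 15 mm, 56 mm behind the roof's front edge when shut, 44 mm before it when out. Drawer walls reach z = 30, its front panel 82 mm.
- drawer (a joint): Travel of the drawer out of the dry box, along the box's -x: 0 m shut, 0.10 m fully out (stop). Friction about 1.5 N; it stays where it is left.
- drawer_handle (a point): Middle of the drawer's handle: a level steel bar 11 mm thick, 100 mm long along the box's y, its axis 54 mm above the worktop and 35 mm in front of the drawer's front panel. Moves with the drawer. Grip it from above, one finger behind the bar.
- tray: Shallow white tray, fixed, 176 mm (x) by 187 mm (y), where the bottles are parked. Origin: centre of its underside; inner floor 3 mm above it, 162 mm by 170 mm; rim 16 mm high, corners 23 mm. Lies left or right of the dry box.
- heat_block: White block heater, fixed, 125 x 96 mm, carrying an aluminium block 80 mm square, top 64 mm above the worktop. In its middle the large bore: 33 mm in diameter, 24 mm deep, upright; a seated vial's underside is 40 mm above the worktop. Origin: on the worktop under the bore's axis, z up. The four small dark holes are not used. Lies on the other side of the box from the tray.
Not all that is in view belongs to the job. Leave any pink look-alike of the bottle_blue alone.

How it is judged:
On the way, in this order (a step that is already met when the one before it is completed fails the run):
1. both bottles stand upright in the white tray, released (x of bottle_blue in the frame of tray between -0.06 and 0.06 m and y of bottle_blue in the frame of tray between -0.064 and 0.064 m and z of each of bottle_blue, bottle_green in the frame of tray below 0.01 m and angle between each of bottle_blue, bottle_green's own z axis and vertical below 0.1 rad and linear speed of each of bottle_blue, bottle_green below 0.02 m/s and angular speed of each of bottle_blue, bottle_green below 0.2 rad/s and contact force between the fingers and bottle_blue below 0.05 N and x of bottle_green in the frame of tray between -0.06 and 0.06 m and y of bottle_green in the frame of tray between -0.064 and 0.064 m and contact force between the fingers and bottle_green below 0.05 N), for 0.2 s.
2. the drawer is pulled out at least 60 mm (value of joint drawer above 0.06 m), for 0.1 s.
3. the blue-capped vial is seated in the bore of the block heater, released (horizontal distance between vial_blue and heat_block below 0.007 m and z of vial_blue in the frame of heat_block below 0.046 m and angle between vial_blue's own z axis and vertical below 0.15 rad and linear speed of vial_blue below 0.02 m/s and angular speed of vial_blue below 0.2 rad/s and contact force between the fingers and vial_blue below 0.05 N), for 0.2 s.
4. the drawer is shut again, to 6 mm (value of joint drawer below 0.006 m), for 0.2 s.
At the end, for the whole second after the job is handed in: Blue-capped vial released in the heater's bore (axis within 7 mm, underside within 6 mm of the floor, upright); drawer shut to 6 mm; each bottle upright, released, within 15 mm of where it stood at the start; the other two vials upright within 12 mm of their starting places; all at rest (all of step 3 and value of joint drawer below 0.006 m and distance of each of bottle_blue, bottle_green from where it was at the start of the episode below 0.015 m and angle between each of bottle_blue, bottle_green's own z axis and vertical below 0.1 rad and linear speed of each of bottle_blue, bottle_green, vial_red, vial_yellow below 0.02 m/s and angular speed of each of bottle_blue, bottle_green, vial_red, vial_yellow below 0.2 rad/s and contact force between the fingers and bottle_blue below 0.05 N and contact force between the fingers and bottle_green below 0.05 N and distance of each of vial_red, vial_yellow from where it was at the start of the episode below 0.012 m and angle between each of vial_red, vial_yellow's own z axis and vertical below 0.15 rad and contact force between the fingers and vial_red below 0.05 N and contact force between the fingers and vial_yellow below 0.05 N); the robot touches nothing.
It fails at once if a bottle is tipped over (tilted by more than 0.5 rad) (angle between any of bottle_blue, bottle_green's own z axis and vertical above 0.5 rad).
It fails at once if a vial is tipped over (tilted by more than 0.7 rad) (angle between any of vial_red, vial_yellow, vial_blue's own z axis and vertical above 0.7 rad).
It also fails if it takes over 122 s, if anything falls off the work surface, if the arm or the gripper's body presses on something with over 40 N, if the wrist force passes 120 N, or if a joint passes its speed limit or range.

### The arm

A 6-joint arm with a two-finger parallel gripper is mounted at the origin on a cart in front of the work surface, level with it; the furniture and walls round the work are solid. World frame = base frame: x ahead of the robot, y to its left, z up, the work surface at z = 0. Lengths are in m, angles in rad, forces in N, time in s.
With the tool pointing down it reaches from about 0.25 to 0.725 m from the base axis. Payload 4 kg.
Tool frame: the origin (TCP) lies at the very end of the fingers, on their centre line; the grasp point (between the pads) lies 19 mm behind it; z points along the fingers, y is the line along which they close (so a half turn about z gives the same grasp; the last joint's range is limited). The gripper opens to 85 mm and grips with 20 to 120 N. Pads are 22 mm wide; open, the fingers measure 114 mm over their backs; the gripper's body (76 mm by 85 mm) begins 54 mm behind the grasp point. The pads swing forward as they close: fully open they stand 13 mm farther back than shut.
Start: joints at [1.2, 0.241, 0.005, 1.335, 0, 1.571], TCP at [0.181, 0.466, 0.231] pointing down, gripper open.
Joint ranges: [-2.72, 2.72], [-1.05, 1.87], [-1.09, 1.28], [-1.99, 2.15], [-1.42, 1.44], [-3.14, 3.14]. Speed limits (rad/s): [2.79, 2.79, 3.14, 3.14, 3.14, 3.14].

### API

Orientations are given as a unit quaternion [x, y, z, w].
In Python, from workcell import bot, vision, workorder gives the robot as it stands.
- The arm moves only by the shell command python3 -m creep 'ROWS' [OPENING]. ROWS is JSON, a list of rows, each a list of 2 entries, a list of its own where there are three numbers: the shift along the tool's x, y, z in mm, then the turn, a rotation vector about the tool's x, y, z in rad. In form: [[[dx, dy, dz], [wx, wy, wz]], ...]. A call has 1 to 12 rows; each row shifts and turns the commanded pose from where the row before left it, along the tool's axes as they then stand; what a row does not reach is not made up. A row lasts 1/8 s, in which the tool goes at most 62.5 mm and 10.7 degrees, less where a joint would pass 70% of its speed; a pose out of reach is approached as far as the arm can. A call is refused whole if a number of a shift passes 62.5 or a number of a turn 0.188, either way. A call with a gripper value outside its range is refused whole. OPENING is the finger opening in mm, from 0 to 85.4, set as the call begins (- or left out, the last holds). The fingers move at their own pace and stop on an object; the grip force is fixed at half the most. Time passes only in rows, so rows that do not move let the fingers close. It gives the time, the measured TCP pose, the force, the opening and the grip force at its end, in the units of the state.
- bot.get_obs(): the state, without advancing time (a new reading comes with each control period).
- vision.camera(name): name is "scene" or "top"; returns a dict with "image" (480x640x3 uint8, blue, green, red), "z_map" (480x640 float32, m along the optical axis (not along the pixel's ray), 0 where there is no reading), "K" (3x3 intrinsics, pixels), "rvec" (rotation vector, rad) and "tvec" (3), from world to camera coordinates, as OpenCV has them. Camera axes: x right, y down, z forward; pixel columns grow to the right and rows downward; lengths in m; the calibration is good to about 2 mm. A picture is of the moment at which its call begins.
- workorder.job_done(): hands the job in; it is judged then, once.
Trained networks look in a picture, given as the dict that the camera call returned (one of the last four; its "shot" number tells which), for a name from the list of things; names that differ only in an ending like _2 or _b are one class to them, and where a whole thing is asked for, a point or a joint stands for the part that bears it (a point fixed in the world has none). Each returns a list of dicts, best first, with "score" (0 to 1); they miss things now and then, are a little off and sometimes report something else, mostly with a low value. They report only what shows in the picture. A call takes as long as a camera call. They do not tell look-alikes from the thing itself.
- vision.spot_in(picture, query): "position" ([column, row] in pixels, amid what is visible of it).
- vision.place_of(picture, query): "position" ([column, row] in pixels: a listed point, or the origin of a listed thing).
The state is a dict: "clock": time; "joint_pos": joint angles; "joint_vel": joint speeds; "tau": joint torques, N m; "eef_pos": TCP position; "tool_rot": TCP orientation; "ft_force": force on the tool from outside, world axes, zero at the start; "ft_torque": the same for the moment, N m; "grip_width": finger opening in m; "grasp_force": force on a finger pad.
Only numpy, scipy, OpenCV 4.12 (cv2) and the standard library are available. Lean on these libraries where they do the work, as an engineer would, in place of code of your own. Each camera call takes 0.05 s, during which the arm holds its last target. There are 200 camera calls.

## Working session

There is one attempt and no reset: what is moved stays moved. The work goes in short steps, Python scripts to look and compute and a shell command to move; the robot and the scene stay as the last step left them, time stands still between calls to the robot, and variables do not carry over. Pictures are saved under pics/ and viewed, at most 14 in all, crops included, and the job is handed in when it is done.

```bash
ls; mkdir -p pics; cat > h.py <<'E'
import numpy as np, cv2, json
from workcell import bot, vision, workorder
from scipy.spatial.transform import Rotation as R
def cam(n): return vision.camera(n)
def ray(p,uv,z):
    """world point on pixel ray at world height z"""
    Rm=cv2.Rodrigues(np.array(p["rvec"],float))[0]; t=np.array(p["tvec"],float).ravel()
    d=Rm.T@np.linalg.inv(p["K"])@np.array([uv[0],uv[1],1.]); c=-Rm.T@t
    return c+d*(z-c[2])/d[2]
def cloud(p):
    Rm=cv2.Rodrigues(np.array(p["rvec"],float))[0]; t=np.array(p["tvec"],float).ravel()
    v,u=np.mgrid[0:480,0:640]; z=p["z_map"]
    q=np.stack([u,v,np.ones_like(u)],-1)@np.linalg.inv(p["K"]).T*z[...,None]
    return (q-t)@Rm
def pix(p,X): return cv2.projectPoints(np.array([X],float),np.array(p["rvec"],float),np.array(p["tvec"],float),np.array(p["K"],float),None)[0].ravel()
E
python3 - <<'E'
from h import *
np.set_printoptions(precision=3,suppress=True)
for n in("scene","top"):
    p=cam(n); cv2.imwrite(f"pics/{n}0.png",p["image"]); C=cloud(p)
    for q in "bottle_blue bottle_green vial_blue vial_red vial_yellow dry_box drawer_handle tray heat_block".split():
        for d in vision.place_of(p,q)[:3]:
            h={"drawer_handle":.054}.get(q,.015 if 'vial' in q else 0)
            print(n,q,round(d["score"],2),np.array(d["position"]),ray(p,d["position"],h))
o=bot.get_obs();print(o["eef_pos"],o["tool_rot"],R.from_quat(o["tool_rot"]).as_matrix(),o["grip_width"],o["clock"])
E
```

```text
pics
scene bottle_blue 0.81 [215.2 274.3] [ 0.666 -0.014  0.   ]
scene bottle_blue 0.61 [239.4 324. ] [0.519 0.016 0.   ]
scene bottle_blue 0.59 [368.5 278.7] [ 0.476 -0.235  0.   ]
scene bottle_green 0.66 [327.5 305.7] [ 0.464 -0.128  0.   ]
scene vial_yellow 0.59 [416. 244.] [ 0.486 -0.372  0.015]
scene dry_box 0.97 [300.  249.9] [ 0.632 -0.188  0.   ]
scene drawer_handle 0.92 [333.1 254.7] [ 0.519 -0.184  0.054]
scene tray 0.76 [408.8 245.2] [ 0.507 -0.374  0.   ]
scene heat_block 0.93 [241. 322.] [0.522 0.011 0.   ]
scene heat_block 0.47 [304.3 248.3] [ 0.632 -0.198  0.   ]
top bottle_blue 0.75 [234.1 186.4] [ 0.668 -0.012  0.   ]
top bottle_blue 0.67 [338. 285.] [ 0.472 -0.223  0.   ]
top bottle_green 0.64 [293.7 286.5] [ 0.468 -0.136  0.   ]
top vial_blue 0.74 [337.1 285.6] [ 0.47  -0.221  0.015]
top dry_box 0.72 [326.6 206.9] [ 0.628 -0.199  0.   ]
top drawer_handle 0.94 [319.2 252.7] [ 0.528 -0.186  0.054]
top tray 0.74 [419.2 269.6] [ 0.504 -0.381  0.   ]
top heat_block 0.91 [218.5 261. ] [0.516 0.013 0.   ]
[0.181 0.466 0.231] [0.184 0.983 0.    0.   ] [[-0.932  0.362  0.   ]
 [ 0.362  0.932  0.   ]
 [-0.     0.    -1.   ]] 0.08517220287477947 1.0
```

View pics/scene0.png

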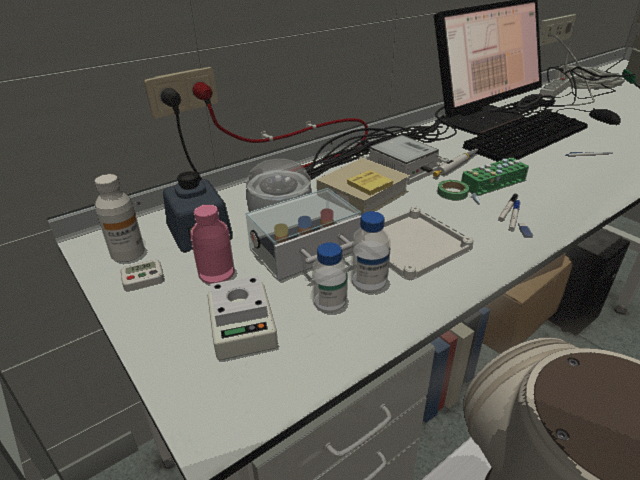

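View pics/top0.png

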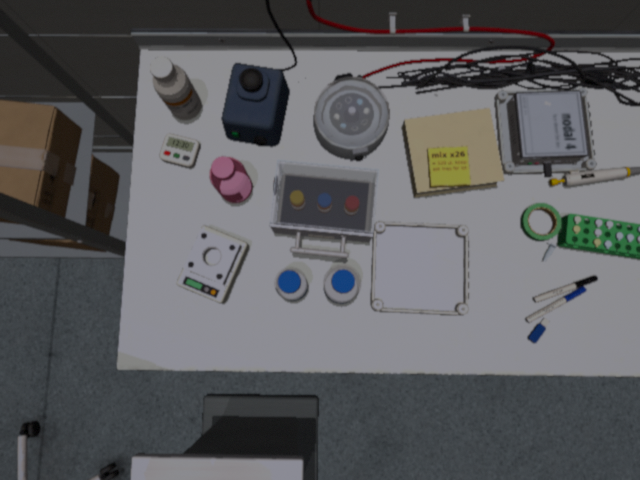

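The real bottle_blue is the white bottle with a blue cap at scene (370,252) / top (342,283). The pink one at scene (212,245) / top (232,178) is the look-alike. Green is at scene (330,275) / top (291,283), and the blue vial is the middle one at top (325,200). Next I'll measure precisely and take one confirming crop.

```bash
python3 - <<'E'
from h import *
np.set_printoptions(precision=4,suppress=True)
ps={n:cam(n) for n in("scene","top")}
def blob(p,c,r,lo,hi,z):
    x,y=c; hsv=cv2.cvtColor(p["image"],cv2.COLOR_BGR2HSV); m=np.zeros((480,640),np.uint8); m[y-r:y+r,x-r:x+r]=255
    m&=cv2.inRange(hsv,lo,hi); n,l,s,ce=cv2.connectedComponentsWithStats(m); i=1+s[1:,4].argmax()
    C=cloud(p)[l==i]; return ce[i],s[i,:5],ray(p,ce[i],z),np.percentile(C,90,axis=0)[2]
B=((95,110,40),(125,255,255))
t,s=ps["top"],ps["scene"]
print("blue top",blob(t,(342,283),20,*B,.138)); print("green top",blob(t,(291,283),20,*B,.112))
for nm,(c,ht) in {"blue":((342,283),.142),"green":((291,283),.116)}.items():
    C=cloud(t); y,x=c; 
    W=C.reshape(-1,3); cx=ray(t,c,ht); k=(np.hypot(*(W[:,:2]-cx[:2]).T)<.03)&(abs(W[:,2]-ht)<.008); W=W[k]
    print(nm,"depth top",len(W),(W.min(0)+W.max(0))/2,W.mean(0),W.max(0)-W.min(0))
for nm,c,lo,hi in(("yel",(297,199),(18,80,40),(35,255,255)),("blu",(325,200),(95,70,40),(130,255,255)),("red",(351,204),(165,60,40),(180,255,255))):
    print(nm,blob(t,c,14,lo,hi,.076)[::2])
# box roof & front edges, heater top from depth
W=cloud(t).reshape(-1,3)
def rect(lo,hi,zl,zh):
    k=np.all((W[:,:2]>lo)&(W[:,:2]<hi),1)&(W[:,2]>zl)&(W[:,2]<zh); return k.sum(),cv2.minAreaRect(W[k][:,:2].astype(np.float32)*1000)
print("box",rect((.54,-.32),(.72,-.08),.08,.095))
print("handle",rect((.49,-.27),(.55,-.10),.045,.065))
print("heater",rect((.44,-.06),(.6,.09),.056,.07))
print("rim",rect((.40,-.49),(.62,-.27),.012,.03))
# bore
g=cv2.cvtColor(t["image"],cv2.COLOR_BGR2GRAY)
print("bore ray z.064",ray(t,(213,256),.064))
cr=lambda p,x,y,w,h,k:cv2.resize(p["image"][y:y+h,x:x+w],(w*k,h*k),interpolation=cv2.INTER_CUBIC)
a=cr(t,170,160,200,150,4); b=cr(s,200,190,200,150,4)
cv2.imwrite("pics/c1.png",np.vstack([cv2.resize(a,(400,300)),cv2.resize(b,(400,300))])); cv2.imwrite("pics/c2.png",a)
E
```

```text
blue top (array([342.6981, 280.8382]), array([332, 270,  23,  23, 414], dtype=int32), array([ 0.4699, -0.2274,  0.138 ]), np.float64(0.1434174110980071))
green top (array([288.7462, 281.3274]), array([278, 271,  22,  22, 394], dtype=int32), array([ 0.4699, -0.1345,  0.112 ]), np.float64(0.11744754289502943))
blue depth top 450 [ 0.4697 -0.227   0.1405] [ 0.4692 -0.2272  0.1414] [0.0403 0.0387 0.0106]
green depth top 422 [ 0.4695 -0.1351  0.1151] [ 0.469  -0.1349  0.1154] [0.0401 0.0385 0.0109]
yel (array([296.4969, 197.2174]), array([ 0.6288, -0.1429,  0.076 ]))
blu (array([324.1935, 199.2968]), array([ 0.6253, -0.1944,  0.076 ]))
red (array([351.8954, 201.7582]), array([ 0.6212, -0.2458,  0.076 ]))
box (np.int64(6883), ((626.6951293945312, -194.102783203125), (190.2740478515625, 127.82806396484375), 84.91404724121094))
handle (np.int64(414), ((534.968017578125, -185.61651611328125), (29.739145278930664, 108.30105590820312), 0.14546184241771698))
heater (np.int64(1648), ((518.39697265625, 13.570343017578125), (81.00414276123047, 79.937255859375), 68.23370361328125))
rim (np.int64(1354), ((507.18505859375, -371.8228454589844), (206.46185302734375, 174.1099853515625), 88.03841400146484))
bore ray z.064 [0.5185 0.0103 0.064 ]
```

View pics/c2.png

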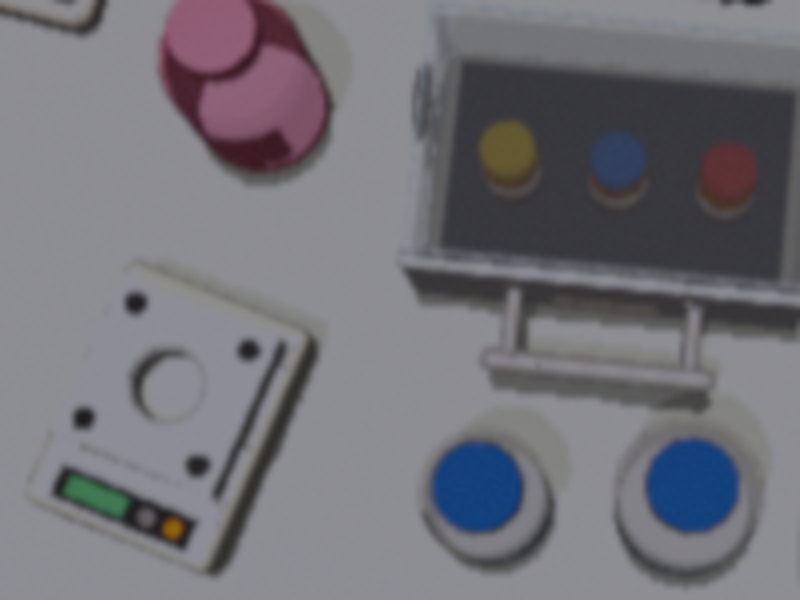

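The crop confirms it: green-band bottle at crop (478,486), taller blue bottle at (692,484), blue vial in the middle of the drawer at (618,160), pink bottle left alone. I'll turn the tool to match the box yaw (about −0.078 rad).

```bash
cat >> h.py <<'E'
def to(x,y,z):
    o=bot.get_obs(); M=R.from_quat(o["tool_rot"]).as_matrix(); d=M.T@(np.array([x,y,z])-o["eef_pos"])*1000
    print("shift mm",d.round(1),"len",np.linalg.norm(d).round(1)); return d
def st():
    o=bot.get_obs(); M=R.from_quat(o["tool_rot"]).as_matrix()
    print("t",round(o["clock"],2),"p",np.round(o["eef_pos"],4),"yawY",np.arctan2(M[1,1],M[0,1]).round(3),"tilt",np.round(M[:2,2],3),"w",round(o["grip_width"]*1000,1),"gf",np.round(o["grasp_force"],1),"F",np.round(o["ft_force"],1))
E
python3 -m creep '[[[0,0,0],[0,0,0.183]],[[0,0,0],[0,0,0.183]],[[0,0,0],[0,0,0.183]],[[0,0,0],[0,0,0.183]],[[0,0,0],[0,0,0.183]],[[0,0,0],[0,0,0.183]],[[0,0,0],[0,0,0.183]],[[0,0,0],[0,0,0]]]' 60
python3 -c "
from h import *
st();to(.4697,-.2272,.231)"
```

```text
clock: 2.1
eef_pos: [0.1812, 0.466, 0.2313]
tool_rot: [0.734, 0.679, 0.0, 0.0]
ft_force: [0.1, -0.2, 0.9]
grip_width: 0.0602
grasp_force: 0.0
t 2.1 p [0.1812 0.466  0.2313] yawY -0.079 tilt [ 0. -0.] w 60.2 gf 0.0 F [ 0.1 -0.2  0.9]
shift mm [-6.683e+02  3.422e+02  3.000e-01] len 750.9
```

```bash
python3 -m creep '[[[-48,25,0],[0,0,0]],[[-48,25,0],[0,0,0]],[[-48,25,0],[0,0,0]],[[-48,25,0],[0,0,0]],[[-48,25,0],[0,0,0]],[[-48,25,0],[0,0,0]],[[-48,25,0],[0,0,0]],[[-48,25,0],[0,0,0]],[[-48,25,0],[0,0,0]],[[-48,25,0],[0,0,0]],[[-48,25,0],[0,0,0]],[[-48,25,0],[0,0,0]]]' >/dev/null
python3 -c "
from h import *
st();to(.4697,-.2272,.231)"
```

```text
t 3.6 p [ 0.4341 -0.1343  0.2315] yawY -0.078 tilt [0.001 0.   ] w 59.9 gf 0.0 F [0.3 0.8 0.4]
shift mm [-89.9  42.7   0.5] len 99.5
```

```bash
python3 -m creep '[[[-45,21,0],[0,0,0]],[[-45,21,0],[0,0,0]],[[0,0,0],[0,0,0]],[[0,0,0],[0,0,0]]]' >/dev/null
python3 -c "
from h import *
st();to(.4697,-.2272,.101)
p=cam('scene');a=cv2.resize(p['image'][180:330,260:460],(800,600));cv2.imwrite('pics/d1.png',a)"
```

```text
t 4.1 p [ 0.4677 -0.2252  0.2309] yawY -0.08 tilt [-0.001  0.001] w 59.9 gf 0.0 F [ 0.8 -0.  -0.6]
shift mm [ -1.9   2.3 129.9] len 129.9
```

View pics/d1.png

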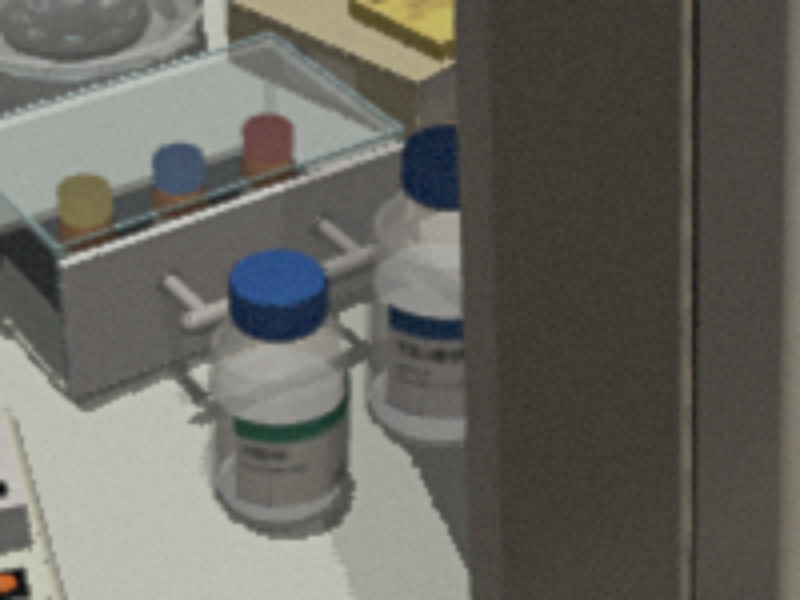

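The arm hides most of the blue bottle (crop x > 460), and the green cap sits at crop (278,293). Nothing is in the way, so I'll descend on the blue bottle.

```bash
python3 -m creep '[[[-2,2,25],[0,0,0]],[[0,0,25],[0,0,0]],[[0,0,25],[0,0,0]],[[0,0,25],[0,0,0]],[[0,0,18],[0,0,0]],[[0,0,10],[0,0,0]],[[0,0,0],[0,0,0]]]' 60 >/dev/null
python3 -m creep '[[[0,0,0],[0,0,0]],[[0,0,0],[0,0,0]],[[0,0,0],[0,0,0]],[[0,0,0],[0,0,0]],[[0,0,0],[0,0,0]],[[0,0,0],[0,0,0]]]' 10 >/dev/null
python3 -c "
from h import *
st()"
```

```text
t 5.78 p [ 0.4706 -0.2279  0.1046] yawY -0.081 tilt [ 0.002 -0.001] w 33.5 gf 57.2 F [-1.3  0.2  6.3]
```

```bash
python3 -m creep '[[[0,0,-20],[0,0,0]],[[0,0,-25],[0,0,0]],[[0,0,0],[0,0,0]]]' >/dev/null
python3 -c "
from h import *
st();to(.535,-.415,.15)"
```

```text
t 6.15 p [ 0.4711 -0.2283  0.1495] yawY -0.081 tilt [ 0.003 -0.001] w 33.4 gf 57.7 F [ 0.1 -0.3 -3.8]
shift mm [-181.    78.8   -0. ] len 197.4
```

```bash
python3 -m creep '[[[-15,7,0],[0,0,0]],[[-30,13,0],[0,0,0]],[[-38,16,0],[0,0,0]],[[-38,16,0],[0,0,0]],[[-30,13,0],[0,0,0]],[[-20,9,0],[0,0,0]],[[-10,5,0],[0,0,0]],[[0,0,0],[0,0,0]],[[0,0,15],[0,0,0]],[[0,0,15],[0,0,0]],[[0,0,0],[0,0,0]]]' >/dev/null
python3 -c "
from h import *
st();to(.535,-.415,.108)
p=cam('top');cv2.imwrite('pics/e1.png',cv2.resize(p['image'][190:340,260:500],(800,500)))"
```

```text
t 7.53 p [ 0.5326 -0.4126  0.1156] yawY -0.08 tilt [-0.004  0.003] w 33.5 gf 57.6 F [-0.7 -0.3 -3.8]
shift mm [-2.2  2.6  7.6] len 8.3
```

View pics/e1.png

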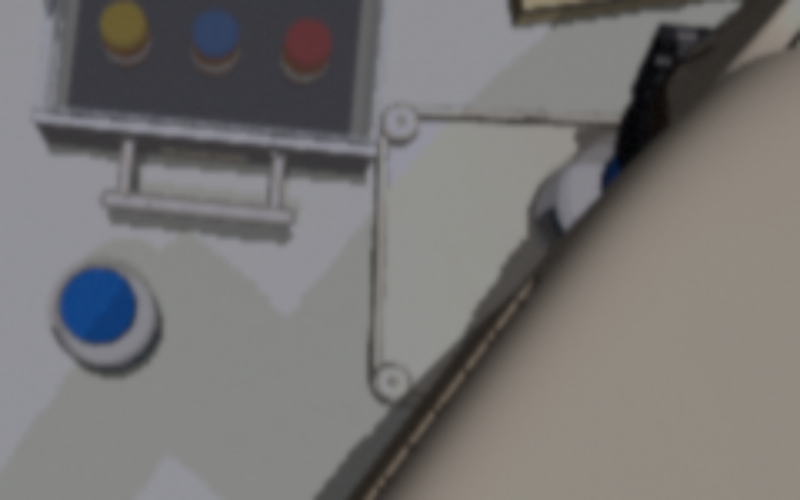

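The bottle hangs over the far part of the tray (crop (560,195)), clear of the tray's left wall (x≈378) and back wall (y≈115). I'll lower and release.

```bash
python3 -m creep '[[[0,0,5],[0,0,0]],[[0,0,3],[0,0,0]],[[0,0,0],[0,0,0]],[[0,0,0],[0,0,0]]]' 
python3 -m creep '[[[0,0,0],[0,0,0]],[[0,0,0],[0,0,0]],[[0,0,0],[0,0,0]],[[0,0,-30],[0,0,0]],[[0,0,-40],[0,0,0]],[[0,0,-40],[0,0,0]],[[0,0,0],[0,0,0]]]' 60 >/dev/null
python3 -c "
from h import *
st();to(.4695,-.135,.22)"
```

```text
clock: 8.07
eef_pos: [0.5342, -0.4145, 0.1105]
tool_rot: [0.735, 0.678, 0.0, 0.0]
ft_force: [0.1, 0.1, -4.9]
grip_width: 0.0333
grasp_force: 57.7
t 8.95 p [ 0.536  -0.4159  0.2257] yawY -0.081 tilt [ 0.008 -0.006] w 60.1 gf 0.0 F [ 0.1 -1.1  0.2]
shift mm [274.6 -89.    3.5] len 288.7
```

```bash
python3 -m creep '[[[34,-11,0],[0,0,0]],[[46,-15,0],[0,0,0]],[[46,-15,0],[0,0,0]],[[46,-15,0],[0,0,0]],[[46,-15,0],[0,0,0]],[[34,-11,0],[0,0,0]],[[20,-6,0],[0,0,0]],[[0,0,0],[0,0,0]],[[0,0,0],[0,0,0]]]' >/dev/null
python3 -c "
from h import *
st();to(.4695,-.135,.082)
p=cam('scene');print([(round(d['score'],2),ray(p,d['position'],.003)) for d in vision.place_of(p,'bottle_blue')])
cv2.imwrite('pics/f1.png',p['image'][150:450,200:600])"
```

```text
t 10.07 p [ 0.4688 -0.1369  0.2201] yawY -0.082 tilt [ 0.    -0.001] w 59.8 gf 0.0 F [ 0.7 -0.2 -0.2]
shift mm [  2.1   0.5 138.1] len 138.2
[(0.81, array([ 0.67784214, -0.014861  ,  0.003     ])), (0.73, array([ 0.62461405, -0.189992  ,  0.003     ]))]
```

View pics/f1.png

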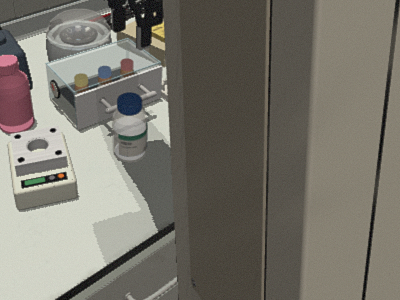

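The arm hides the tray here, and the green bottle stands at crop (130,128). I'll grasp green and check blue later with the top camera.

```bash
python3 -m creep '[[[2,0,30],[0,0,0]],[[0,0,30],[0,0,0]],[[0,0,30],[0,0,0]],[[0,0,25],[0,0,0]],[[0,0,14],[0,0,0]],[[0,0,7],[0,0,0]],[[0,0,0],[0,0,0]]]' 60 >/dev/null
python3 -m creep '[[[0,0,0],[0,0,0]],[[0,0,0],[0,0,0]],[[0,0,0],[0,0,0]],[[0,0,0],[0,0,0]],[[0,0,0],[0,0,0]],[[0,0,0],[0,0,0]]]' 10 >/dev/null
python3 -c "
from h import *
st()
p=cam('top');print([(round(d['score'],2),ray(p,d['position'],.003)) for d in vision.place_of(p,'bottle_blue')])
W=cloud(p).reshape(-1,3);k=(abs(W[:,2]-.145)<.008)&(W[:,1]<-.36)&(W[:,1]>-.47)&(abs(W[:,0]-.535)<.05);print(k.sum(),W[k].mean(0))"
```

```text
t 11.8 p [ 0.4696 -0.1345  0.0855] yawY -0.081 tilt [ 0.003 -0.001] w 32.6 gf 58.5 F [-0.1 -0.6  5.6]
[(0.94, array([ 0.52724839, -0.40951128,  0.003     ])), (0.82, array([ 0.66396751, -0.01651509,  0.003     ]))]
458 [ 0.53287464 -0.41343929  0.14436737]
```

```bash
python3 -m creep '[[[0,0,-20],[0,0,0]],[[0,0,-25],[0,0,0]],[[0,0,0],[0,0,0]]]' >/dev/null
python3 -c "
from h import *
st();to(.477,-.333,.13)"
```

```text
t 12.28 p [ 0.4697 -0.1345  0.1305] yawY -0.081 tilt [ 0.003 -0.001] w 32.4 gf 58.5 F [ 0.9 -0.3 -2.3]
shift mm [-197.3   23.3    0.7] len 198.7
```

```bash
python3 -m creep '[[[-17,2,0],[0,0,0]],[[-34,4,0],[0,0,0]],[[-42,5,0],[0,0,0]],[[-42,5,0],[0,0,0]],[[-32,4,0],[0,0,0]],[[-20,2,0],[0,0,0]],[[-10,1,0],[0,0,0]],[[0,0,0],[0,0,0]],[[0,0,18],[0,0,0]],[[0,0,14],[0,0,0]],[[0,0,8],[0,0,0]],[[0,0,0],[0,0,0]]]' >/dev/null
python3 -c "
from h import *
st();to(.477,-.333,.0875)"
```

```text
t 13.78 p [ 0.4756 -0.3318  0.0892] yawY -0.08 tilt [-0.  0.] w 32.6 gf 58.5 F [-0.1  0.1 -1.6]
shift mm [-1.1  1.4  1.7] len 2.5
```

```bash
python3 -m creep '[[[0,0,2],[0,0,0]],[[0,0,0],[0,0,0]]]' >/dev/null
python3 -m creep '[[[0,0,0],[0,0,0]],[[0,0,0],[0,0,0]],[[0,0,0],[0,0,0]],[[0,0,-30],[0,0,0]],[[0,0,-35],[0,0,0]],[[25,0,-20],[0,0,0]],[[40,10,0],[0,0,0]],[[40,10,0],[0,0,0]],[[30,10,0],[0,0,0]],[[0,0,0],[0,0,0]]]' 60 >/dev/null
python3 -c "
from h import *
st()
p=cam('top');W=cloud(p).reshape(-1,3)
cv2.imwrite('pics/g1.png',cv2.resize(p['image'][190:340,260:500],(800,500)))
for n,x,y,z in(('b',.533,-.413,.144),('g',.476,-.333,.118)):
    k=(abs(W[:,2]-z)<.008)&(abs(W[:,1]-y)<.025)&(abs(W[:,0]-x)<.025);print(n,k.sum(),W[k].mean(0))
print([(round(d['score'],2),ray(p,d['position'],.054)) for d in vision.place_of(p,'drawer_handle')])"
```

```text
t 15.28 p [ 0.517  -0.1984  0.1723] yawY -0.077 tilt [0. 0.] w 60.1 gf 0.0 F [-0.  -0.1  0.1]
b 467 [ 0.53271114 -0.41321737  0.14418576]
g 435 [ 0.47566885 -0.33190923  0.11829108]
[(0.3, array([ 0.4964762 , -0.36908993,  0.054     ]))]
```

View pics/g1.png

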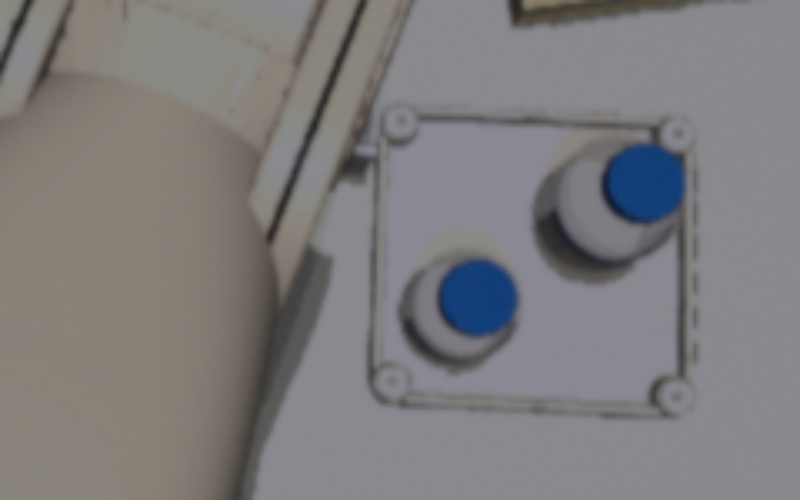

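Both bottles stand upright in the tray (crop caps at (645,183) and (478,297)). Now the handle, which image and geometry both put at about (0.528, −0.187).

```bash
python3 -m creep '[[[11,10,10],[0,0,0]],[[0,0,30],[0,0,0]],[[0,0,20],[0,0,0]],[[0,0,0],[0,0,0]],[[0,0,0],[0,0,0]]]' 31 >/dev/null
python3 -c "
from h import *
st();to(.5275,-.187,.037)
p=cam('scene');cv2.imwrite('pics/i1.png',cv2.resize(p['image'][180:330,230:430],(800,600)))"
```

```text
t 16.0 p [ 0.5277 -0.1905  0.1126] yawY -0.082 tilt [ 0.001 -0.   ] w 31.0 gf 0.0 F [-0.1  0.6  0.5]
shift mm [ 3.5 -0.5 75.6] len 75.7
```

View pics/i1.png

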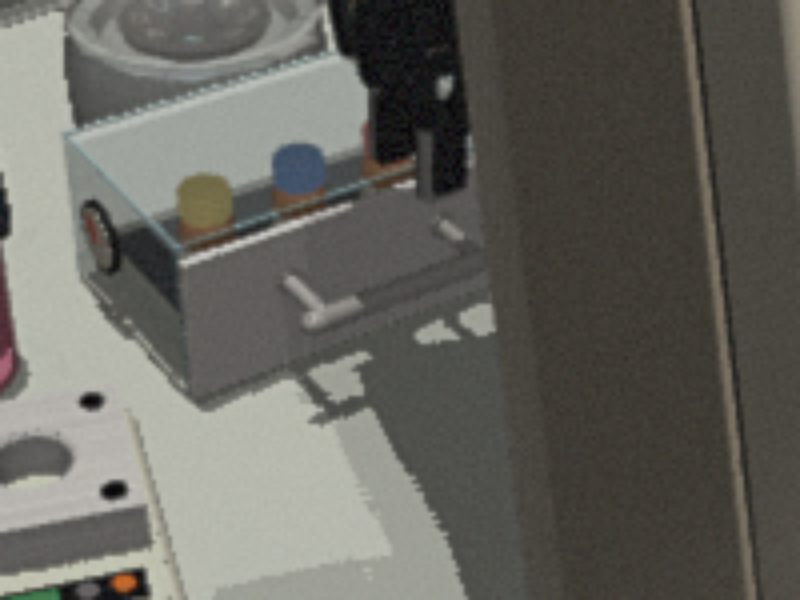

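The left end of the bar shows at crop (313,318), which gives a second check on the bar position before I descend.

```bash
python3 -c "
from h import *
p=cam('scene');print(ray(p,(230+312/4,180+318/4),.054))
print('expected end',np.array([.528,-.187])+.05*np.array([.078,.997]))"
python3 -m creep '[[[3,0,20],[0,0,0]],[[0,0,15],[0,0,0]],[[0,0,8],[0,0,0]],[[0,0,0],[0,0,0]]]'
```

```text
[ 0.53510859 -0.13927354  0.054     ]
expected end [ 0.5319  -0.13715]
clock: 16.6
eef_pos: [0.5271, -0.1871, 0.0688]
tool_rot: [0.735, 0.678, -0.0, -0.001]
ft_force: [0.4, 0.2, 0.3]
grip_width: 0.031
grasp_force: 0.0
```

```bash
python3 -m creep '[[[0,1,10],[0,0,0]],[[0,0,10],[0,0,0]],[[0,0,8],[0,0,0]],[[0,0,4],[0,0,0]],[[0,0,0],[0,0,0]]]'
python3 -m creep '[[[0,0,0],[0,0,0]],[[0,0,0],[0,0,0]],[[0,0,0],[0,0,0]],[[0,0,0],[0,0,0]],[[0,0,0],[0,0,0]]]' 3
```

```text
clock: 17.23
eef_pos: [0.529, -0.1874, 0.0421]
tool_rot: [0.735, 0.678, 0.001, 0.002]
ft_force: [-13.9, 4.0, 29.2]
grip_width: 0.0309
grasp_force: 11.5
clock: 17.85
eef_pos: [0.5292, -0.188, 0.0405]
tool_rot: [0.735, 0.678, 0.0, 0.002]
ft_force: [-5.9, 0.0, 19.8]
grip_width: 0.0085
grasp_force: 58.8
```

```bash
python3 -c "
from h import *
st()
p=cam('scene');cv2.imwrite('pics/j1.png',cv2.resize(p['image'][190:310,270:430],(800,600),interpolation=cv2.INTER_CUBIC))"
```

```text
t 17.85 p [ 0.5292 -0.188   0.0405] yawY -0.082 tilt [ 0.003 -0.002] w 8.5 gf 58.8 F [-5.9  0.  19.8]
```

View pics/j1.png

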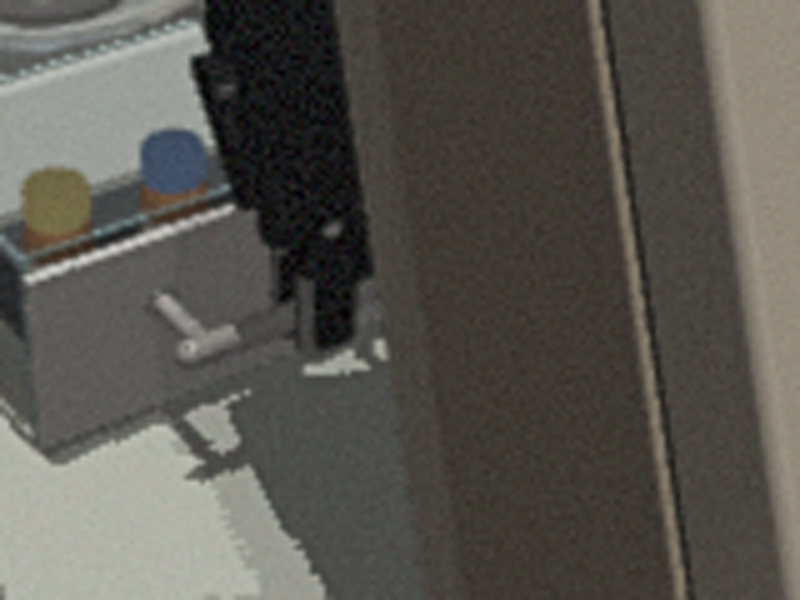

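The fingers straddle the bar (crop (300,315)). I'll relieve the vertical load and pull about 97 mm.

```bash
python3 -m creep '[[[0,-5,-3],[0,0,0]],[[0,-10,0],[0,0,0]],[[0,-15,0],[0,0,0]],[[0,-15,0],[0,0,0]],[[0,-15,0],[0,0,0]],[[0,-15,0],[0,0,0]],[[0,-12,0],[0,0,0]],[[0,-8,0],[0,0,0]],[[0,-2,0],[0,0,0]],[[0,0,0],[0,0,0]]]' >/dev/null
python3 -c "
from h import *
st()"
```

```text
t 19.15 p [ 0.4313 -0.1792  0.0407] yawY -0.081 tilt [-0.  0.] w 8.7 gf 60.0 F [0.1 0.7 7.3]
```

```bash
python3 -m creep '[[[0,0,0],[0,0,0]],[[0,0,0],[0,0,0]],[[0,0,0],[0,0,0]],[[0,0,-15],[0,0,0]],[[0,0,-30],[0,0,0]],[[0,0,-40],[0,0,0]],[[0,0,-40],[0,0,0]],[[50,0,0],[0,0,0]],[[60,0,0],[0,0,0]],[[60,0,0],[0,0,0]],[[0,0,0],[0,0,0]]]' 31 >/dev/null
python3 -c "
from h import *
st()
p=cam('top');cv2.imwrite('pics/k1.png',cv2.resize(p['image'][170:320,200:400],(800,600)))
hsv=cv2.cvtColor(p['image'],cv2.COLOR_BGR2HSV)
p2=cam('scene')
for q in(p,p2):
  print([(n,round(d['score'],2),d['position'],ray(q,d['position'],.065 if 0 else .046).round(4)) for n in('vial_blue','vial_red','vial_yellow') for d in vision.spot_in(q,n)[:2]])
  print([(round(d['score'],2),ray(q,d['position'],.054).round(4)) for d in vision.place_of(q,'drawer_handle')])
  print([(n,round(d['score'],2),ray(q,d['position'],.015).round(4)) for n in('vial_blue','vial_red','vial_yellow') for d in vision.place_of(q,n)[:2]])"
```

```text
t 20.52 p [ 0.4455 -0.0062  0.1651] yawY -0.073 tilt [-0.     0.001] w 31.1 gf 0.0 F [ 0.6 -0.9 -0.6]
[('vial_blue', 0.66, [319.4, 255.2], array([ 0.5245, -0.1864,  0.046 ])), ('vial_blue', 0.4, [325.7, 224.4], array([ 0.5836, -0.1977,  0.046 ])), ('vial_red', 0.59, [349.7, 253.2], array([ 0.5289, -0.2434,  0.046 ])), ('vial_yellow', 0.66, [292.0, 251.0], array([ 0.5319, -0.1347,  0.046 ]))]
[(0.93, array([ 0.4317, -0.1779,  0.054 ])), (0.4, array([ 0.615 , -0.1983,  0.054 ]))]
[('vial_blue', 0.46, array([ 0.5289, -0.181 ,  0.015 ])), ('vial_red', 0.74, array([ 0.5258, -0.1824,  0.015 ])), ('vial_red', 0.58, array([ 0.5268, -0.2373,  0.015 ])), ('vial_yellow', 0.56, array([ 0.5321, -0.1358,  0.015 ]))]
[('vial_blue', 0.83, [331.5, 250.7], array([ 0.5393, -0.1963,  0.046 ])), ('vial_blue', 0.56, [306.3, 258.1], array([ 0.5495, -0.1456,  0.046 ])), ('vial_red', 0.6, [353.5, 242.5], array([ 0.5346, -0.2463,  0.046 ])), ('vial_yellow', 0.84, [304.1, 257.9], array([ 0.5525, -0.1427,  0.046 ]))]
[]
[('vial_blue', 0.63, array([ 0.5286, -0.1869,  0.015 ])), ('vial_red', 0.8, array([ 0.5272, -0.2444,  0.015 ])), ('vial_yellow', 0.79, array([ 0.5317, -0.132 ,  0.015 ])), ('vial_yellow', 0.73, array([ 0.4669, -0.2074,  0.015 ]))]
```

View pics/k1.png

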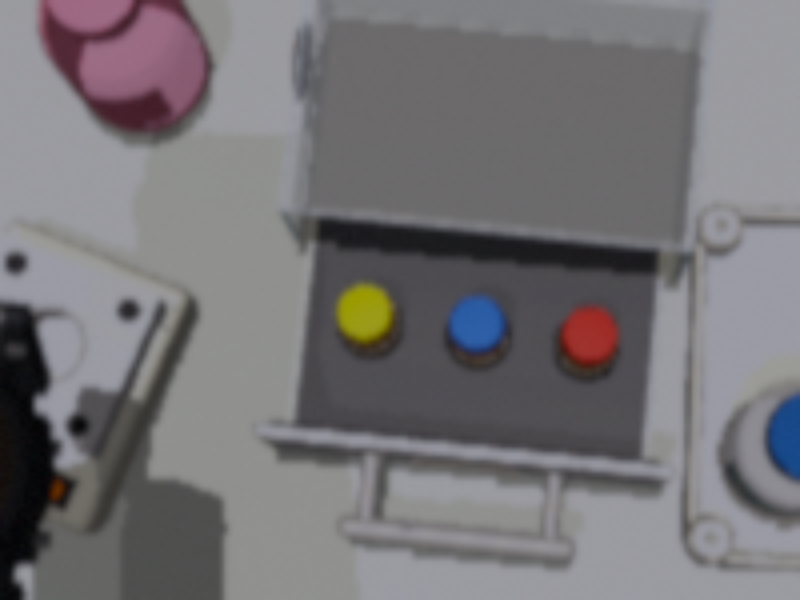

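The drawer is out about 97 mm and all three vials are upright, with the blue cap at crop (476,323), i.e. px (319,251). I'll measure the cap.

```bash
python3 -c "
from h import *
p=cam('top');hsv=cv2.cvtColor(p['image'],cv2.COLOR_BGR2HSV);m=cv2.inRange(hsv,(95,90,40),(130,255,255));M=np.zeros_like(m);M[238:264,306:332]=m[238:264,306:332]
v,u=np.nonzero(M);c=(u.mean(),v.mean());print(len(u),c,ray(p,c,.075))
W=cloud(p)[v,u];W=W[W[:,2]>.07];print(len(W),(W.min(0)+W.max(0))/2,W.mean(0))
st();x,y,_=ray(p,c,.075);to(x,y,.165)"
```

```text
175 (np.float64(318.78285714285715), np.float64(250.58857142857144)) [ 0.52936256 -0.18554662  0.075     ]
153 [ 0.52882606 -0.18501188  0.07522682] [ 0.52862972 -0.18533504  0.07529676]
t 21.38 p [ 0.4455 -0.01    0.1653] yawY -0.081 tilt [0. 0.] w 31.3 gf 0.0 F [ 0.6  0.2 -0. ]
shift mm [-168.2   97.8    0.3] len 194.6
```

```bash
python3 -m creep '[[[-20,12,0],[0,0,0]],[[-36,21,0],[0,0,0]],[[-40,23,0],[0,0,0]],[[-36,21,0],[0,0,0]],[[-24,14,0],[0,0,0]],[[-12,7,0],[0,0,0]],[[0,0,0],[0,0,0]],[[0,0,20],[0,0,0]],[[0,0,20],[0,0,0]],[[0,0,15],[0,0,0]],[[0,0,0],[0,0,0]],[[0,0,0],[0,0,0]]]' 40 >/dev/null
python3 -c "
from h import *
st();to(.5286,-.1858,.052)"
```

```text
t 22.88 p [ 0.53   -0.1851  0.111 ] yawY -0.081 tilt [ 0.001 -0.   ] w 40.1 gf 0.0 F [ 0.2  0.4 -0.3]
shift mm [-0.8 -1.4 59. ] len 59.0
```

```bash
python3 -m creep '[[[-1,-1,18],[0,0,0]],[[0,0,18],[0,0,0]],[[0,0,14],[0,0,0]],[[0,0,8],[0,0,0]],[[0,0,0],[0,0,0]]]'
python3 -m creep '[[[0,0,0],[0,0,0]],[[0,0,0],[0,0,0]],[[0,0,0],[0,0,0]],[[0,0,0],[0,0,0]],[[0,0,0],[0,0,0]]]' 5
python3 -c "
from h import *
st()"
```

```text
clock: 23.5
eef_pos: [0.5283, -0.1861, 0.052]
tool_rot: [0.735, 0.678, -0.0, -0.0]
ft_force: [-0.1, 0.0, 0.7]
grip_width: 0.0399
grasp_force: 0.0
clock: 24.12
eef_pos: [0.5293, -0.1864, 0.0531]
tool_rot: [0.735, 0.678, 0.0, 0.001]
ft_force: [-0.3, 1.3, 5.2]
grip_width: 0.0228
grasp_force: 59.2
t 24.12 p [ 0.5293 -0.1864  0.0531] yawY -0.081 tilt [ 0.002 -0.001] w 22.8 gf 59.2 F [-0.3  1.3  5.2]
```

```bash
python3 -m creep '[[[0,0,-10],[0,0,0]],[[0,0,-20],[0,0,0]],[[0,0,-30],[0,0,0]],[[0,0,-30],[0,0,0]],[[0,0,-20],[0,0,0]],[[0,0,0],[0,0,0]],[[0,0,0],[0,0,0]]]' >/dev/null
python3 -c "
from h import *
st();to(.5183,.0125,.15)"
```

```text
t 25.0 p [ 0.5278 -0.186   0.1612] yawY -0.081 tilt [-0.002  0.001] w 23.1 gf 58.8 F [-0.7  0.3  0.3]
shift mm [197.1 -25.5  11.4] len 199.0
```

```bash
python3 -m creep '[[[20,-3,0],[0,0,0]],[[36,-5,0],[0,0,0]],[[40,-5,0],[0,0,0]],[[40,-5,0],[0,0,0]],[[34,-4,0],[0,0,0]],[[18,-2,0],[0,0,0]],[[9,-1,0],[0,0,0]],[[0,0,0],[0,0,0]],[[0,0,20],[0,0,0]],[[0,0,20],[0,0,0]],[[0,0,0],[0,0,0]],[[0,0,0],[0,0,0]]]' >/dev/null
python3 -c "
from h import *
st();to(.5183,.0125,.105)
p=cam('scene');cv2.imwrite('pics/m1.png',cv2.resize(p['image'][240:360,180:340],(800,600),interpolation=cv2.INTER_CUBIC))
print(pix(p,(.5183,.0125,.064)))
# bore ellipse re-measure, aluminium top
C=cloud(p)
print(vision.place_of(p,'vial_blue')[:2])"
```

```text
t 26.5 p [0.52   0.0114 0.1229] yawY -0.082 tilt [ 0.001 -0.   ] w 23.1 gf 58.9 F [-0.5  0.6  0.1]
shift mm [ 0.9 -1.8 17.9] len 18.0
[237.13122619 294.17592241]
[{'position': [236.5, 287.2], 'score': 0.56}]
```

View pics/m1.png

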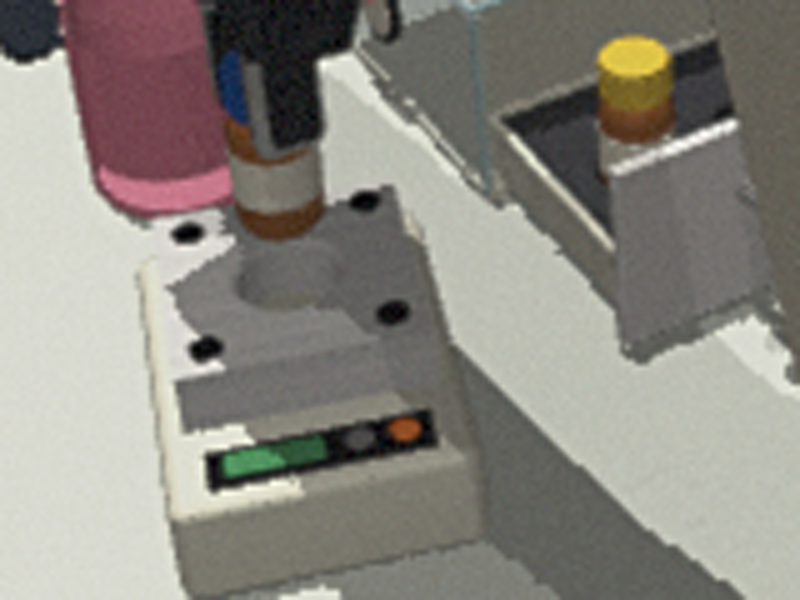

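The four small holes put the bore centre at crop (288,271), i.e. px (237.6,294.2). My estimate projects to (237.1,294.2). The vial hangs upright with its underside at about (281,222) in the crop.

```bash
python3 -c "
from h import *
p=cam('scene');st();e=bot.get_obs()['eef_pos']
print('vial bottom expected crop',(pix(p,(e[0],e[1],.085))-[180,240])*5,'bottom front',(pix(p,(e[0]-.0099,e[1]-.0099,.085))-[180,240])*5)
for dy in (0,.001): print((pix(p,(.5183,.0125-dy,.064))-[180,240])*5)
to(.5185,.0122,.0785)"
```

```text
t 26.65 p [0.5203 0.0119 0.1233] yawY -0.082 tilt [ 0.002 -0.   ] w 22.9 gf 58.9 F [-0.   0.4 -0.3]
vial bottom expected crop [276.85968444 215.94879463] bottom front [320.02442315 219.30092031]
[285.65613093 270.87961206]
[288.4201722  269.61920796]
shift mm [ 0.2 -1.9 44.8] len 44.8
```

```bash
python3 -m creep '[[[0,-2,10],[0,0,0]],[[0,0,10],[0,0,0]],[[0,0,4],[0,0,0]],[[0,0,3],[0,0,0]],[[0,0,3],[0,0,0]],[[0,0,0],[0,0,0]]]'
python3 -c "
from h import *
st()"
```

```text
clock: 27.4
eef_pos: [0.5175, 0.0123, 0.0922]
tool_rot: [0.735, 0.678, -0.0, -0.0]
ft_force: [-0.1, 0.4, 0.2]
grip_width: 0.0231
grasp_force: 58.9
t 27.4 p [0.5175 0.0123 0.0922] yawY -0.081 tilt [-0. -0.] w 23.1 gf 58.9 F [-0.1  0.4  0.2]
```

Bottom is about 10 mm inside the bore with no force. Continuing down.

```bash
python3 -m creep '[[[0,0,4],[0,0,0]],[[0,0,4],[0,0,0]],[[0,0,3],[0,0,0]],[[0,0,2],[0,0,0]],[[0,0,0],[0,0,0]],[[0,0,0],[0,0,0]]]'

```

```text
clock: 28.15
eef_pos: [0.5175, 0.0123, 0.0801]
tool_rot: [0.735, 0.678, 0.0, 0.0]
ft_force: [-1.9, 0.4, 4.4]
grip_width: 0.0228
grasp_force: 59.1
```

```bash
python3 -m creep '[[[0,0,1],[0,0,0]],[[0,0,0],[0,0,0]]]' | grep -E "pos|force"
python3 -m creep '[[[0,0,0],[0,0,0]],[[0,0,0],[0,0,0]],[[0,0,0],[0,0,0]],[[0,0,-15],[0,0,0]],[[0,0,-30],[0,0,0]],[[0,0,-40],[0,0,0]],[[-50,-20,0],[0,0,0]],[[-60,-30,0],[0,0,0]],[[-50,-30,0],[0,0,0]],[[0,0,0],[0,0,0]],[[0,0,0],[0,0,0]]]' 40 >/dev/null
python3 -c "
from h import *
st();to(.432,-.179,.12)
p=cam('top')
hsv=cv2.cvtColor(p['image'],cv2.COLOR_BGR2HSV);m=cv2.inRange(hsv,(95,90,40),(130,255,255));M=np.zeros_like(m);M[236:275,192:232]=m[236:275,192:232]
v,u=np.nonzero(M);c=(u.mean(),v.mean());print(len(u),c,ray(p,c,.101))
W=cloud(p)[v,u];print(np.median(W,0),W[:,2].max())
cv2.imwrite('pics/n1.png',cv2.resize(p['image'][170:320,180:380],(800,600)))"
```

```text
eef_pos: [0.5177, 0.0124, 0.08]
ft_force: [-4.5, 0.0, 11.1]
grasp_force: 59.6
t 29.77 p [ 0.4279 -0.1369  0.1642] yawY -0.082 tilt [ 0.002 -0.   ] w 40.0 gf 0.0 F [0.1 0.2 0.4]
shift mm [-41.6   7.5  44.2] len 61.2
0 (np.float64(nan), np.float64(nan)) [nan nan nan]<string>:6: RuntimeWarning: Mean of empty slice.
  ret = ret.dtype.type(ret / rcount)
  return _methods._mean(a, axis=axis, dtype=dtype,
  ret = um.true_divide(
Traceback (most recent call last):
ValueError: zero-size array to reduction operation maximum which has no identity
```

```bash
python3 -c "
from h import *
p=cam('scene');W=cloud(p).reshape(-1,3)
k=(np.hypot(W[:,0]-.518,W[:,1]-.0125)<.025)&(W[:,2]>.068)&(W[:,2]<.13);V=W[k];print(len(V),V.mean(0),V.max(0),V.min(0))
cv2.imwrite('pics/n2.png',cv2.resize(p['image'][210:360,180:380],(800,600)))"
```

```text
438 [0.51051949 0.01468608 0.08968064] [0.5286336  0.02618193 0.10452867] [ 0.50162717 -0.00134598  0.06803151]
```

View pics/n2.png

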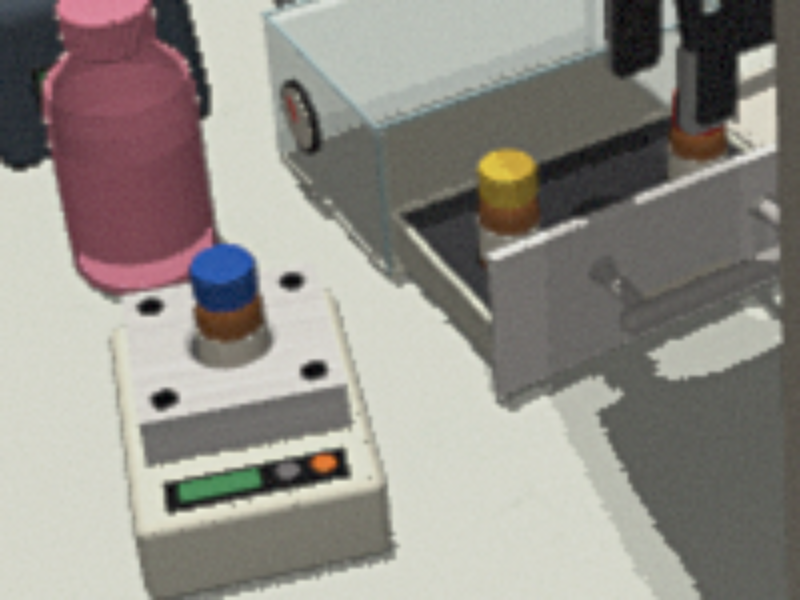

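The vial is seated upright in the bore (cap at crop (223,275)), with its top at about 0.101–0.104 m. Next I'll re-grip the handle where I let it go, at (0.4313, −0.1792).

```bash
python3 -c "
from h import *
to(.4313,-.179,.085)"
python3 -m creep '[[[-20,4,0],[0,0,0]],[[-22,3,0],[0,0,0]],[[0,0,20],[0,0,0]],[[0,0,30],[0,0,0]],[[0,0,29],[0,0,0]],[[0,0,0],[0,0,0]],[[0,0,0],[0,0,0]]]' 31 >/dev/null
python3 -c "
from h import *
st();to(.4313,-.179,.041)"
```

```text
shift mm [-42.6   6.4  78.8] len 89.8
t 30.75 p [ 0.432  -0.1787  0.0851] yawY -0.079 tilt [ 0.001 -0.   ] w 30.9 gf 0.0 F [ 0.7 -0.5  0.7]
shift mm [-0.3 -0.7 44.1] len 44.1
```

```bash
python3 -m creep '[[[0,-1,15],[0,0,0]],[[0,0,14],[0,0,0]],[[0,0,10],[0,0,0]],[[0,0,5],[0,0,0]],[[0,0,0],[0,0,0]]]'
python3 -m creep '[[[0,0,0],[0,0,0]],[[0,0,0],[0,0,0]],[[0,0,0],[0,0,0]],[[0,0,0],[0,0,0]],[[0,0,0],[0,0,0]]]' 3 | grep -E "pos|wid|for"
```

```text
clock: 31.38
eef_pos: [0.4297, -0.1791, 0.0401]
tool_rot: [0.735, 0.678, -0.0, -0.0]
ft_force: [0.1, 0.2, 0.4]
grip_width: 0.0309
grasp_force: 0.0
eef_pos: [0.4306, -0.1793, 0.0408]
ft_force: [1.6, 0.6, 3.9]
grip_width: 0.0089
grasp_force: 58.7
```

```bash
python3 -m creep '[[[0,5,0],[0,0,0]],[[0,10,0],[0,0,0]],[[0,14,0],[0,0,0]],[[0,15,0],[0,0,0]],[[0,15,0],[0,0,0]],[[0,15,0],[0,0,0]],[[0,12,0],[0,0,0]],[[0,8,0],[0,0,0]],[[0,4,0],[0,0,0]],[[0,2,0],[0,0,0]],[[0,0,0],[0,0,0]]]' | grep -E "pos|wid|for"
```

```text
eef_pos: [0.5291, -0.1882, 0.0409]
ft_force: [-2.4, -2.3, 6.9]
grip_width: 0.0085
grasp_force: 59.2
```

```bash
python3 -m creep '[[[0,1,0],[0,0,0]],[[0,1,0],[0,0,0]],[[0,0,0],[0,0,0]]]' | grep -E "pos|wid|for"
python3 -m creep '[[[0,0,0],[0,0,0]],[[0,-1,0],[0,0,0]],[[0,0,0],[0,0,0]],[[0,0,-15],[0,0,0]],[[0,0,-30],[0,0,0]],[[0,0,-45],[0,0,0]],[[0,0,-50],[0,0,0]],[[-40,-25,-20],[0,0,0]],[[-50,-25,0],[0,0,0]],[[-40,-15,0],[0,0,0]],[[0,0,0],[0,0,0]]]' 31 >/dev/null
python3 -c "
from h import *
st();to(.4757,-.3319,.2)
p=cam('top');print([(round(d['score'],2),ray(p,d['position'],.054).round(4)) for d in vision.place_of(p,'drawer_handle')])
W=cloud(p).reshape(-1,3)
for n,x,y,z in(('b',.533,-.413,.144),('g',.476,-.333,.118)):
    k=(abs(W[:,2]-z)<.008)&(abs(W[:,1]-y)<.025)&(abs(W[:,0]-x)<.025);print(n,k.sum(),W[k].mean(0))
cv2.imwrite('pics/o1.png',cv2.resize(p['image'][170:320,230:430],(800,600)))"
```

```text
eef_pos: [0.5291, -0.1881, 0.0408]
ft_force: [-6.3, -0.8, 10.5]
grip_width: 0.0092
grasp_force: 59.6
t 35.12 p [ 0.4542 -0.3141  0.2005] yawY -0.085 tilt [ 0.    -0.001] w 30.8 gf 0.0 F [0.5 0.7 0.3]
shift mm [-15.9  23.    0.6] len 28.0
[(0.65, array([ 0.5344, -0.1864,  0.054 ]))]
b 0 [nan nan nan]
g 0 [nan nan nan]<string>:7: RuntimeWarning: Mean of empty slice.
  ret = um.true_divide(
```

View pics/o1.png

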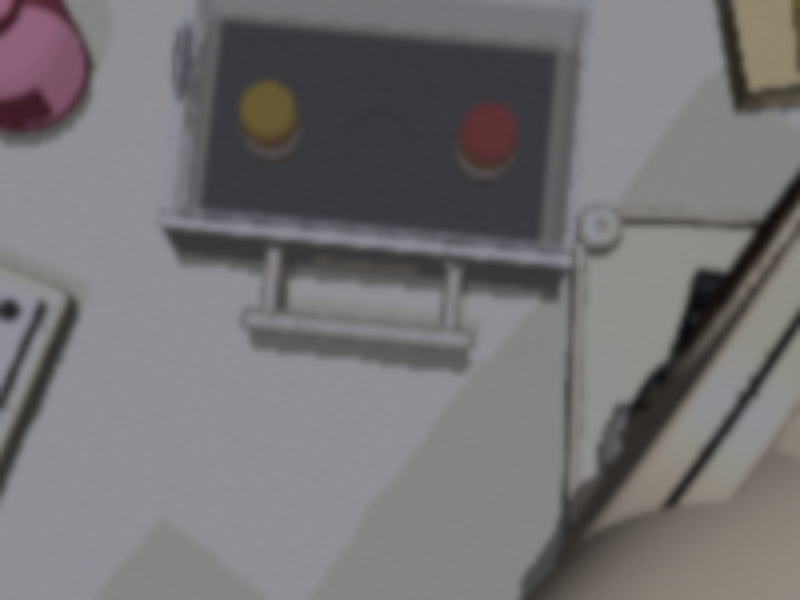

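The drawer is shut with red and yellow upright inside (crop (488,133) and (268,110)). Now I'll fetch green.

```bash
python3 -m creep '[[[-16,23,0],[0,0,0]],[[0,0,0],[0,0,0]],[[0,0,25],[0,0,0]],[[0,0,25],[0,0,0]],[[0,0,0],[0,0,0]]]' 60 >/dev/null
python3 -c "
from h import *
st();to(.4757,-.332,.086)"
```

```text
t 35.85 p [ 0.4754 -0.327   0.1482] yawY -0.079 tilt [-0.005  0.003] w 60.1 gf 0.0 F [ 0.1  0.3 -0.1]
shift mm [-5.2  1.  62.1] len 62.4
```

```bash
python3 -m creep '[[[0,0,0],[0,0,0]],[[0,0,20],[0,0,0]],[[0,0,20],[0,0,0]],[[0,0,14],[0,0,0]],[[0,0,7],[0,0,0]],[[0,0,0],[0,0,0]],[[0,0,0],[0,0,0]]]' | grep -E "pos|for"
python3 -m creep '[[[0,0,0],[0,0,0]],[[0,0,0],[0,0,0]],[[0,0,0],[0,0,0]],[[0,0,0],[0,0,0]],[[0,0,0],[0,0,0]]]' 10 | grep -E "pos|wid|for"
```

```text
eef_pos: [0.4774, -0.3298, 0.0901]
ft_force: [0.5, -0.4, 0.9]
grasp_force: 0.0
eef_pos: [0.4772, -0.3297, 0.0902]
ft_force: [-1.0, 0.9, 6.0]
grip_width: 0.0323
grasp_force: 58.8
```

```bash
python3 -m creep '[[[0,0,-15],[0,0,0]],[[0,0,-25],[0,0,0]],[[0,0,-5],[0,0,0]],[[0,0,0],[0,0,0]]]' >/dev/null
python3 -c "
from h import *
st();to(.4696,-.1323,.135)"
```

```text
t 37.85 p [ 0.4769 -0.3294  0.1343] yawY -0.081 tilt [ 0. -0.] w 32.3 gf 58.5 F [ 0.5 -0.1 -2.7]
shift mm [195.9 -23.2  -0.8] len 197.3
```

```bash
python3 -m creep '[[[17,-2,0],[0,0,0]],[[34,-4,0],[0,0,0]],[[42,-5,0],[0,0,0]],[[42,-5,0],[0,0,0]],[[32,-4,0],[0,0,0]],[[19,-2,0],[0,0,0]],[[10,-1,0],[0,0,0]],[[0,0,0],[0,0,0]],[[0,0,20],[0,0,0]],[[0,0,15],[0,0,0]],[[0,0,0],[0,0,0]],[[0,0,0],[0,0,0]]]' >/dev/null
python3 -c "
from h import *
st();to(.4696,-.1323,.0875)"
```

```text
t 39.35 p [ 0.47   -0.1327  0.0995] yawY -0.082 tilt [ 0. -0.] w 32.4 gf 58.4 F [ 0.4 -0.7 -1.9]
shift mm [ 0.3 -0.4 12. ] len 12.0
```

```bash
python3 -m creep '[[[0,0,6],[0,0,0]],[[0,0,4],[0,0,0]],[[0,0,2],[0,0,0]],[[0,0,0],[0,0,0]],[[0,0,0],[0,0,0]]]' | grep -E "pos|for"
python3 -m creep '[[[0,0,0],[0,0,0]],[[0,0,0],[0,0,0]],[[0,0,0],[0,0,0]],[[0,0,-30],[0,0,0]],[[0,0,-45],[0,0,0]],[[0,0,-45],[0,0,0]],[[-30,10,0],[0,0,0]],[[-46,15,0],[0,0,0]],[[-46,15,0],[0,0,0]],[[-46,15,0],[0,0,0]],[[-46,15,0],[0,0,0]],[[-30,10,0],[0,0,0]]]' 60 >/dev/null
python3 -m creep '[[[0,0,0],[0,0,0]],[[0,0,0],[0,0,0]]]' >/dev/null
python3 -c "
from h import *
st();to(.5338,-.4140,.107)
p=cam('top')
W=cloud(p).reshape(-1,3)
for n,x,y,z in(('g',.4695,-.135,.116),):
    k=(abs(W[:,2]-z)<.008)&(abs(W[:,1]-y)<.03)&(abs(W[:,0]-x)<.03);print(n,k.sum(),W[k].mean(0))"
```

```text
eef_pos: [0.4699, -0.1322, 0.0873]
ft_force: [-0.7, -0.3, -1.9]
grasp_force: 58.5
t 41.73 p [ 0.5295 -0.3814  0.2069] yawY -0.081 tilt [-0.001  0.001] w 59.8 gf 0.0 F [-0.  -0.1 -0. ]
shift mm [-32.3   7.   99.9] len 105.2
g 419 [ 0.46838967 -0.13514396  0.11545101]
```

```bash
python3 -m creep '[[[-20,4,0],[0,0,0]],[[-13,3,0],[0,0,0]],[[0,0,20],[0,0,0]],[[0,0,25],[0,0,0]],[[0,0,25],[0,0,0]],[[0,0,17],[0,0,0]],[[0,0,9],[0,0,0]],[[0,0,2],[0,0,0]],[[0,0,0],[0,0,0]],[[0,0,0],[0,0,0]]]' 60| grep -E "pos|for"
python3 -m creep '[[[0,0,0],[0,0,0]],[[0,0,0],[0,0,0]],[[0,0,0],[0,0,0]],[[0,0,0],[0,0,0]],[[0,0,0],[0,0,0]]]' 10 | grep -E "pos|wid|for"
```

```text
eef_pos: [0.5346, -0.4158, 0.1104]
ft_force: [-0.9, 0.4, 0.5]
grasp_force: 0.0
eef_pos: [0.5342, -0.4156, 0.11]
ft_force: [-1.3, 0.1, 4.2]
grip_width: 0.0325
grasp_force: 60.6
```

```bash
python3 -m creep '[[[0,0,-15],[0,0,0]],[[0,0,-25],[0,0,0]],[[0,0,-5],[0,0,0]],[[0,0,0],[0,0,0]]]' >/dev/null
python3 -c "
from h import *
st();to(.4706,-.2293,.155)"
```

```text
t 44.15 p [ 0.5341 -0.4152  0.1539] yawY -0.081 tilt [-0.  0.] w 32.3 gf 60.0 F [ 0.2  0.2 -5. ]
shift mm [180.1 -78.3  -1. ] len 196.4
```

```bash
python3 -m creep '[[[15,-6,0],[0,0,0]],[[30,-13,0],[0,0,0]],[[38,-17,0],[0,0,0]],[[38,-17,0],[0,0,0]],[[30,-13,0],[0,0,0]],[[19,-8,0],[0,0,0]],[[10,-4,0],[0,0,0]],[[0,0,0],[0,0,0]],[[0,0,20],[0,0,0]],[[0,0,15],[0,0,0]],[[0,0,0],[0,0,0]],[[0,0,0],[0,0,0]]]' >/dev/null
python3 -c "
from h import *
st();to(.4706,-.2293,.1075)"
```

```text
t 45.65 p [ 0.4712 -0.23    0.1195] yawY -0.081 tilt [ 0. -0.] w 32.1 gf 60.2 F [-0.3 -0.3 -3.9]
shift mm [ 0.7 -0.6 12. ] len 12.0
```

```bash
python3 -m creep '[[[0,0,6],[0,0,0]],[[0,0,4],[0,0,0]],[[0,0,2],[0,0,0]],[[0,0,0],[0,0,0]],[[0,0,0],[0,0,0]]]' | grep -E "pos|for"
python3 -m creep '[[[0,0,0],[0,0,0]],[[0,0,0],[0,0,0]],[[0,0,0],[0,0,0]],[[0,0,-30],[0,0,0]],[[0,0,-45],[0,0,0]],[[0,0,-45],[0,0,0]],[[-30,0,0],[0,0,0]],[[-46,0,0],[0,0,0]],[[-46,0,0],[0,0,0]],[[-46,0,0],[0,0,0]],[[-46,0,0],[0,0,0]],[[0,0,0],[0,0,0]]]' 60 >/dev/null
python3 -c "
from h import *
st()
p=cam('top')
W=cloud(p).reshape(-1,3)
for n,x,y,z in(('b .4692 -.2272',.4695,-.227,.142),('g .469 -.1349',.4695,-.135,.116),('vial',.518,.0125,.1)):
    k=(abs(W[:,2]-z)<.008)&(abs(W[:,1]-y)<.03)&(abs(W[:,0]-x)<.03);print(n,k.sum(),W[k].mean(0))
hsv=cv2.cvtColor(p['image'],cv2.COLOR_BGR2HSV)
for n,(x,y),lo,hi in(('yel .6288 -.1429',(297,199),(18,80,40),(35,255,255)),('red .6212 -.2458',(351,204),(165,60,40),(180,255,255))):
    m=np.zeros((480,640),np.uint8);m[y-14:y+14,x-14:x+14]=255;v,u=np.nonzero(m&cv2.inRange(hsv,lo,hi));print(n,ray(p,(u.mean(),v.mean()),.076))
cv2.imwrite('pics/q1.png',p['image'][150:350,150:500])"
```

```text
eef_pos: [0.471, -0.2296, 0.1074]
ft_force: [-0.5, -1.2, -3.5]
grasp_force: 60.3
t 47.77 p [ 0.4526 -0.4459  0.2263] yawY -0.085 tilt [-0. -0.] w 60.0 gf 0.0 F [-0.2  1.2 -0.9]
b .4692 -.2272 451 [ 0.46997601 -0.22831783  0.14142017]
g .469 -.1349 421 [ 0.46841425 -0.1350492   0.11550626]
vial 175 [0.51701387 0.01231375 0.10166956]
yel .6288 -.1429 [ 0.62835632 -0.14282793  0.076     ]
red .6212 -.2458 [ 0.62092512 -0.2457247   0.076     ]
```

View pics/q1.png

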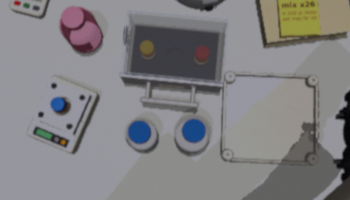

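The final picture shows everything in place: bottles at (140,132) and (193,132) within about 1.5 mm of their starts, the vial seated at (58,103), the drawer shut, and red and yellow unmoved. The arm is clear, so I'll hand the job in.

```bash
python3 -m creep '[[[0,0,0],[0,0,0]],[[0,0,0],[0,0,0]],[[0,0,0],[0,0,0]],[[0,0,0],[0,0,0]]]' >/dev/null; python3 -c "
from h import *
print(workorder.job_done())"
```

```text
the job is handed in; nothing more can be done
None
```

The job is handed in; no verdict came back. By my last measurements the blue-capped vial is seated in the heater's large bore, the drawer is shut with red and yellow within 1 mm of their starting places, and both bottles stand upright within about 1.5 mm of theirs.

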